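Seat the book scanner's post in its charging holder

TASK

Take the book scanner out of the wooden storage block and slide its square post down into the metal charging holder, with the scanner's dark window looking to the side of the holder opposite the plunger barrel. Press it gently past the spring plunger, until it is fully home on the sprung charging contact at the bottom and the plunger has snapped into the post's groove, then let go; do not force it against the contact, and leave the other things on the desk where they are.

Things in the scene. Friction and masses are not known exactly. Their poses are not given: they have to be found in the camera images.
- head (a point): centre of the scanner head, to be gripped: a grey plastic box 44 mm (x) by 34 mm (y, the width to grip) by 50 mm tall on a steel post; x points from the dark window (on the -x face) backwards, z up along the post. Head and post are one loose piece of 0.22 to 0.34 kg, standing upright in the wooden block's well
- foot (a point): centre of the post's lower end face, 120 mm below the head's centre, same axes. The post is a steel bar 18 mm square and 95 mm long below the head; its last 6 mm taper to 11 mm square at the foot, and a groove 4 mm deep runs round it from 21.5 to 35.5 mm above the foot
- window (a point): centre of the scanner's dark window on the front face of the head: 22 mm to -x of the head's centre and 4 mm above it; same axes
- block: fixed wooden storage block 75 x 75 x 50 mm; origin at the centre of its underside, z up. The square well in its top is 22.5 mm wide and 40 mm deep, so the foot rests 10 mm above the desk
- holder: fixed charging holder: steel base plate 100 (x) x 80 (y) x 10 mm, an aluminium block 50 x 50 mm on it, total height 90 mm; origin at the centre of the underside. The plunger's steel barrel (14 mm thick) with black knob sticks out of its +x face, to 68 mm from the origin; its -x side is the front, to which the scanner window must look
- mouth (a point): centre of the holder's square hole at its top, 90 mm above the desk; axes as the holder's. The hole is 20 mm wide (1 mm of play on each side of the post) with a 4 mm chamfer. The plunger and the sprung contact in it sit on an inner carriage preset anywhere within 24 mm and not measured, so the bottom must be felt for.
- contact (a joint): how far the sprung contact at the hole's bottom is pressed down, in m: 0 free, 0.006 at its dead stop, 0.004 to 0.005 when the plunger holds the post. Spring 1.2 N/mm. Its free top lies 36 to 60 mm below the mouth (preset, unmeasured). Pressing the post down on it takes some 4 to 12 N; at the stop the push rises sharply. Over 26 N on it damages it
- plunger (a joint): how far the plunger is pushed back, in m: 0 free or in the groove, 0.002 to 0.004 while riding on the post. Ball nose on the hole's +x side, 23 mm above the contact's free top, pushing with 6 to 11 N; the post's foot entering past it takes some 5 to 12 N, sliding on 2 to 8 N. It snaps into the groove when the contact is 4 to 5 mm down
- books_side: bystander: loose stack of four books, 120 x 170 x 96 mm, origin under its centre
- books_back: bystander: loose stack of two books, 130 x 190 x 56 mm, origin under its centre
- tape_roll: bystander: loose paper tape roll, 60 mm across, 24 mm high, origin under its centre
- mug: bystander: loose white mug, 76 mm across, 85 mm high, origin under its centre
- date_stamp: bystander: loose wooden hand stamp, 38 mm across, 72 mm high, origin under its centre
- bookend: bystander: loose L-shaped steel bookend, 100 x 90 x 113 mm, origin under its foot's centre
- pen_cup: bystander: loose black empty pen cup, 72 mm across, 90 mm high, origin under its centre
Mind the look-alikes: they are no part of the job. Leave any turquoise look-alike of the part that bears head alone.

How it is judged:
On the way, in this order (a step that is already met when the one before it is completed fails the run):
1. the scanner's post is lifted clear of the wooden block (height (world z) of foot above 0.06 m), for 0.1 s.
2. the post is in the holder and the plunger rides on it (value of joint plunger above 0.0015 m and horizontal distance between foot and mouth below 0.006 m and z of foot in the frame of mouth below -0.01 m), for 0.1 s.
At the end, for the whole second after the job is handed in: Released, upright (0.12 rad) and still in the holder, foot over 40 mm below the mouth and within 6 mm of its axis, contact pressed down over 3 mm, plunger snapped into the groove (pushed back under 1.5 mm), window at least 15 mm to the front (-x) of the hole's axis (value of joint contact above 0.003 m and value of joint plunger below 0.0015 m and horizontal distance between foot and mouth below 0.006 m and z of foot in the frame of mouth below -0.04 m and x of window in the frame of mouth below -0.015 m and angle between head's own z axis and vertical below 0.12 rad and linear speed of post below 0.02 m/s and not (contact force between the fingers and post above 0.1 N)); the robot touches nothing.
It fails at once if the sprung contact is forced: pressed with more than 26 N (contact force between post and contact_c0 above 26 N).
It fails at once if a bystander is moved by more than 20 mm (distance of any of books_side, books_back, tape_roll, mug, date_stamp, bookend, pen_cup from where it was at the start of the episode above 0.02 m).
It also fails if it takes over 64 s, if anything falls off the work surface, if the arm or the gripper's body presses on something with over 40 N, if the wrist force passes 120 N, or if a joint passes its speed limit or range.

ROBOT

A 6-joint arm with a two-finger parallel gripper is mounted at the origin on the work surface. World frame = base frame: x ahead of the robot, y to its left, z up, the work surface at z = 0. Lengths are in m, angles in rad, forces in N, time in s.
With the tool pointing down it reaches from about 0.375 to 0.975 m from the base axis. Payload 3.8 kg.
Tool frame: the origin (TCP) lies between the finger pads; the fingertips stand 25 mm ahead of it and the grasp point (between the pads) lies 6 mm ahead of it; z points along the fingers, y is the line along which they close (so a half turn about z gives the same grasp; the last joint's range is limited). The gripper opens to 88 mm and grips with 3 to 60 N. Pads are 18 mm wide; open, the fingers measure 123 mm over their backs; the gripper's body (75 mm by 187 mm) begins 45 mm behind the grasp point.
Start: joints at [1.224, 0.264, 1.604, -0, 1.274, -0.037], TCP at [0.206, 0.643, 0.264] pointing down, gripper open.
Joint ranges: [-2.63, 2.63], [-0.94, 2.18], [0.31, 2.57], [-1.31, 4.45], [0, 2.66], [-2.55, 2.55]. Speed limits (rad/s): [2.57, 2.57, 3.14, 3.14, 3.14, 3.14].

INTERFACE

Orientations are given as a 3x3 rotation matrix whose columns are the frame's x, y, z axes.
In Python, from bench import * gives the robot as it stands.
- The arm moves only by the tool step_arm, never from a script. Its argument "targets" is text: rows parted by semicolons, each of 7 numbers parted by spaces: the turn, a rotation vector about the world's x, y, z scaled (see below), then the shift along the world's x, y, z scaled (see below), then the gripper's target within -1 to 1 (fully open at 1, half-way at 0, shut at -1). In form: ax ay az tx ty tz hand; .... A call has 1 to 5 rows; each row is the pose to reach, as a shift and turn from the pose commanded when the call began; what a row does not reach only later rows make up. The controller multiplies each number of a shift by 250 mm and each number of a turn by 0.5 rad. A row lasts 1/8 s, in which the tool goes at most 62.5 mm and 10.7 degrees, less where a joint would pass 70% of its speed; a pose out of reach is approached as far as the arm can. A call with a number of a shift or a turn outside -1 to 1 is refused whole. A call with a gripper value outside its range is refused whole. The fingers move at their own pace and stop on an object; "squeeze" is the grip in N (left out, the last holds). Time passes only in rows, so rows that repeat a pose let the fingers close. It gives the time, the measured TCP pose, the force, the opening and the grip force at its end, in the units of the state.
- read_state(): the state, without advancing time (a new reading comes with each control period).
- get_image(name): name is "scene" or "side" or "wrist"; returns a dict with "pixels" (400x640x3 uint8, red, green, blue), "intrinsics" (3x3 intrinsics, pixels), "world_to_cam" (4x4, takes a point from world to camera coordinates). Camera axes: x right, y up, looking along -z (the intrinsics and any distortion apply to the point x, -y, -z); pixel columns grow to the right and rows downward; lengths in m; the calibration is good to about 2 mm. A picture is of the moment at which its call begins. There is no depth.
- close_job(): hands the job in; it is judged then, once.
The state is a dict: "t": time; "joint_positions": joint angles; "qvel": joint speeds; "effort": joint torques, N m; "tcp_pos": TCP position; "tcp_rot": TCP orientation; "contact_force": force on the tool from outside, world axes, zero at the start; "ft_torque": the same for the moment, N m; "finger_gap": opening from 0.0 (shut) to 1.0 (fully open); "finger_force": force on a finger pad.
Only numpy, scipy, OpenCV 4.12 (cv2) and the standard library are available. Lean on these libraries where they do the work, as an engineer would, in place of code of your own. Each camera call takes 0.05 s, during which the arm holds its last target. There are 200 camera calls.

## Working session

There is one attempt and no reset: what is moved stays moved. The work goes in short steps, Python scripts to look and compute and a tool call to move; the robot and the scene stay as the last step left them, time stands still between calls to the robot, and variables do not carry over. Pictures are saved under pics/ and viewed, at most 10 in all, crops included, and the job is handed in when it is done.

Besides the shell and the picture viewer there is one more tool, called after ">>>" in YAML: its name, and indented under it one key for each argument. step_arm: Moves the arm, as the interface text tells. Shifts and turns lie within -1 to 1; 1 stands for 250 mm of shift or 0.5 rad of turn. Its arguments: {"type":"object","properties":{"targets":{"type":"string"},"squeeze":{"type":"number"}},"required":["targets"]}

```bash
mkdir -p pics; cat > h.py <<'E'
from bench import *
import numpy as np, cv2
def snap(n,f):
    d=get_image(n); cv2.imwrite('pics/'+f+'.png',cv2.cvtColor(d['pixels'],cv2.COLOR_RGB2BGR)); np.savez('pics/'+f+'.npz',**d); return d
def load(f): return dict(np.load('pics/'+f+'.npz'))
def ray(d,u,v):
    K=np.array(d['intrinsics']);W=np.array(d['world_to_cam']);p=np.linalg.inv(K)@[u,v,1]
    p=np.array([p[0],-p[1],-p[2]]);R=W[:3,:3];return -R.T@W[:3,3],R.T@p
def plane(d,u,v,z):
    c,r=ray(d,u,v);return c+r*(z-c[2])/r[2]
def proj(d,P):
    W=np.array(d['world_to_cam']);q=W[:3,:3]@P+W[:3,3];k=np.array(d['intrinsics'])@[q[0],-q[1],-q[2]];return k[:2]/k[2]
def tri(a,pa,b,pb):
    c1,r1=ray(a,*pa);c2,r2=ray(b,*pb);s=np.linalg.lstsq(np.c_[r1,-r2],c2-c1,rcond=None)[0]
    x,y=c1+s[0]*r1,c2+s[1]*r2;return (x+y)/2,np.linalg.norm(x-y)
E
python3 - <<'E'
from h import *
for n in ["scene","side"]:
    d=snap(n,n); print(n,{k:np.shape(v) for k,v in d.items()}, ray(d,320,200))
print(read_state())
E
```

```text
scene {'pixels': (400, 640, 3), 'intrinsics': (3, 3), 'world_to_cam': (4, 4)} (array([ 1.23802618, -0.04206588,  0.86975744]), array([-0.66069859,  0.02059488, -0.75047879]))
side {'pixels': (400, 640, 3), 'intrinsics': (3, 3), 'world_to_cam': (4, 4)} (array([0.36159046, 0.52415646, 0.82706589]), array([ 0.21852483, -0.58092587, -0.78417582]))
{'t': 0.1, 'joint_positions': array([ 1.22412316e+00,  2.64637648e-01,  1.60524114e+00, -2.40361728e-05,
        1.27370803e+00, -3.68939386e-02]), 'qvel': array([ 1.04571898e-04, -9.83957297e-05, -3.57180557e-03,  1.27039857e-03,
        4.04665718e-04,  1.81623146e-03]), 'effort': array([-1.20341333e-04, -5.03617859e+01, -3.58074009e+01,  7.30683957e-02,
        2.31704791e-02, -6.07499715e-05]), 'tcp_pos': array([0.20557399, 0.64230595, 0.26253753]), 'tcp_rot': array([[-9.52403030e-01,  3.04841004e-01, -6.55940210e-04],
       [ 3.04841706e-01,  9.52401169e-01, -1.88332974e-03],
       [ 5.06020946e-05, -1.99364688e-03, -9.99998011e-01]]), 'contact_force': array([-0.04679252, -0.19807768, -0.26240291]), 'ft_torque': array([-0.0200035 , -0.05525655, -0.02443481]), 'finger_force': 0.0, 'finger_gap': 0.9973603471485268}
```

View pics/scene.png

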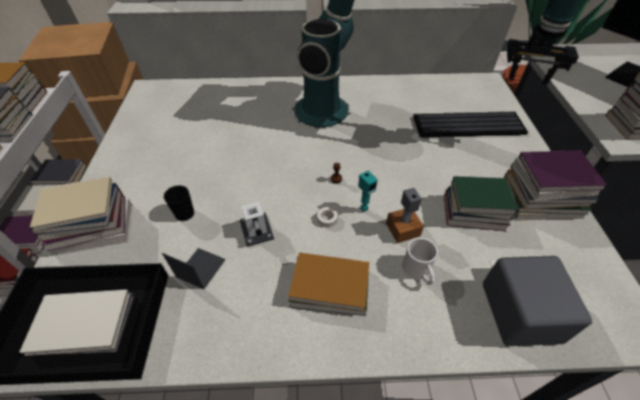

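View pics/side.png

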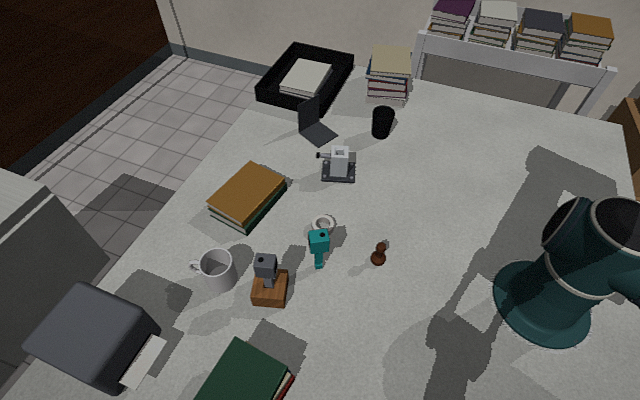

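The scene view shows the grey scanner in its wooden block at (410,205), a turquoise look-alike at (367,188) and the holder at (256,224). In the side view they are at (267,275), (319,245) and (338,165). The grey one in the wooden block is the one meant. I'll confirm this in an enlarged crop.

```bash
python3 - <<'E'
from h import *
a=cv2.imread('pics/scene.png');b=cv2.imread('pics/side.png')
c=lambda i,u,v:cv2.resize(i[v:v+60,u:u+80],(400,300),interpolation=cv2.INTER_CUBIC)
cv2.imwrite('pics/m1.png',np.vstack([np.hstack([c(a,370,180),c(b,230,248)]),np.hstack([c(a,215,192),c(b,300,132)])]))
s,d=load('scene'),load('side')
print(tri(s,(410,200),d,(265,265)),tri(s,(253,212),d,(340,152)))
E
```

```text
(array([0.59810301, 0.21560474, 0.13201717]), np.float64(0.0005080887520193653)) (array([ 0.58091896, -0.20702853,  0.08531687]), np.float64(0.006111974308013683))
```

View pics/m1.png

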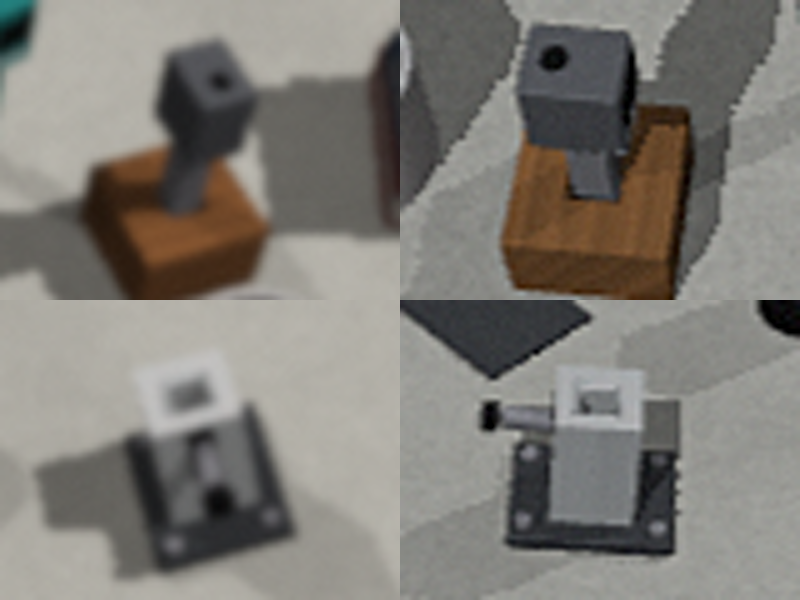

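```bash
python3 - <<'E'
from h import *
s,d=load('scene'),load('side')
def q(D,cs,o,z,n):
    P=np.array([plane(D,o[0]+x/5-.4,o[1]+y/5-.4,z) for x,y in cs]);e=[np.diff(np.r_[P,P[:1]],axis=0)[i] for i in range(4)]
    print(n,P.mean(0).round(4),[(round(float(np.hypot(v[0],v[1]))*1e3,1),round(float(np.degrees(np.arctan2(v[1],v[0])))%90,1)) for v in e])
q(d,[(127,25),(235,28),(230,102),(120,95)],(230,248),.155,'head side')
q(s,[(168,50),(222,38),(257,92),(205,115)],(370,180),.155,'head scene')
q(d,[(153,66),(246,68),(245,132),(155,130)],(300,132),.09,'hold side')
q(s,[(133,68),(227,50),(243,118),(155,135)],(215,192),.09,'hold scene')
q(d,[(127,140),(290,108),(272,260),(105,240)],(230,248),.05,'block side')
# knob tip z? plunger direction
print(plane(d,300+90/5,132+115/5,.0),plane(s,215+215/5,192+203/5,0.05))
E
```

```text
head side [0.5953 0.2156 0.155 ] [(45.2, 20.4), (34.3, 22.5), (45.0, 18.1), (32.6, 23.0)]
head scene [0.5984 0.2169 0.155 ] [(30.9, 14.0), (39.9, 15.0), (33.1, 26.0), (46.8, 13.1)]
hold side [ 0.5807 -0.2083  0.09  ] [(54.1, 20.6), (52.4, 18.2), (50.7, 20.6), (52.3, 21.9)]
hold scene [ 0.5807 -0.2055  0.09  ] [(52.0, 12.4), (50.5, 13.7), (47.2, 12.0), (50.6, 19.1)]
block side [0.5942 0.2204 0.05  ] [(76.4, 34.6), (74.7, 18.7), (75.5, 15.0), (49.0, 16.5)]
[ 6.65251863e-01 -2.55842943e-01  1.11022302e-16] [ 0.62779968 -0.19239449  0.05      ]
```

The crop confirms the grey scanner. Its window is on the side facing the robot (about -x), and the holder's plunger points to about +x. Both are turned about 18°. I'll move above the scanner.

>>> step_arm:
  targets: "0 0 0.32 0.39 -0.42 0.04 1;0 0 0.637 0.78 -0.85 0.08 1;0 0 0.637 0.78 -0.85 0.08 1;0 0 0.637 0.78 -0.85 0.08 1;0 0 0.637 0.78 -0.85 0.08 1"
  squeeze: 30

```text
t: 0.72
tcp_pos: [0.4022, 0.428, 0.2835]
tcp_rot: [[-1.0, -0.007, -0.0], [-0.007, 1.0, -0.001], [0.0, -0.001, -1.0]]
contact_force: [0.4, 1.4, -0.0]
finger_gap: 1.0
finger_force: 0.0
```

>>> step_arm:
  targets: "0 0 0.32 0.39 -0.42 0.04 1;0 0 0.637 0.78 -0.85 0.08 1;0 0 0.637 0.78 -0.85 0.08 1;0 0 0.637 0.78 -0.85 0.08 1;0 0 0.637 0.78 -0.85 0.08 1"

```text
t: 1.35
tcp_pos: [0.5972, 0.2153, 0.3033]
tcp_rot: [[-0.948, -0.319, -0.0], [-0.319, 0.948, -0.001], [0.0, -0.0, -1.0]]
contact_force: [0.1, 1.4, -0.0]
finger_gap: 0.998
finger_force: 0.0
```

```bash
python3 - <<'E'
from h import *
d=snap('wrist','w1');s=read_state();print(s['t'],s['tcp_pos'],s['joint_positions'],np.degrees(np.arctan2(s['tcp_rot'][1,1],s['tcp_rot'][0,1])),ray(d,320,200),proj(d,np.array([.596,.216,.155])))
a,b=load('scene'),load('side'); print(tri(a,(368,176),b,(319,234)))
E
```

```text
1.4 [0.59989362 0.21228494 0.30353175] [ 0.30283308  0.16929652  1.6446483  -0.00385299  1.32628523 -1.59050355] 108.53335551023795 (array([0.51858732, 0.19043141, 0.42502944]), array([ 0.30048488,  0.10343202, -0.94817649])) [318.94883104 191.60731994]
(array([0.5185487 , 0.11120804, 0.14725884]), np.float64(0.0026475823932406964))
```

View pics/w1.png

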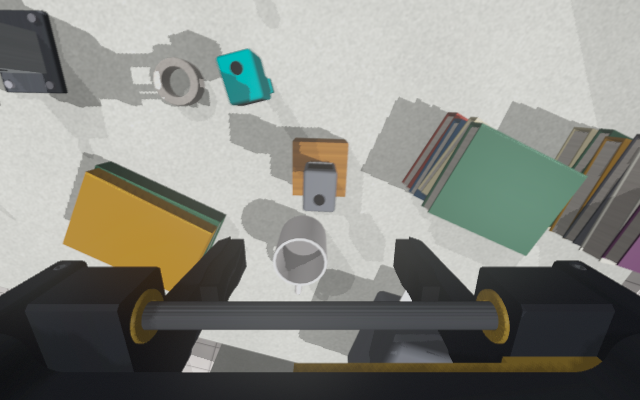

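The wrist view shows the scanner head at (320,187), square to the image, with the mug behind it at (300,250). I'll refine the head position from its top face.

```bash
python3 - <<'E'
from h import *
d=load('w1');im=d['pixels'][150:225,285:355].astype(int)
cv2.imwrite('pics/w1c.png',cv2.resize(im[:,:,::-1].astype(np.uint8),(560,600),interpolation=cv2.INTER_CUBIC))
m=((im.max(2)-im.min(2)<28)&(im.mean(2)>90)&(im.mean(2)<140)).astype(np.uint8)
n,l,st,c=cv2.connectedComponentsWithStats(m);print(st[1:][st[1:,4]>50],[im[r,35] .tolist() for r in (15,20,30,45,55)])
k=l[187-150,320-285]
cs=max(cv2.findContours((l==k).astype(np.uint8),0,2)[0],key=len)
b=cv2.boxPoints(cv2.minAreaRect(cs))+[285,150];P=np.array([plane(d,*p,.155) for p in b]);print(b.tolist(),P.round(4),P.mean(0))
E
```

```text
[[ 18  20  34  40 216]
 [ 27  44  14  13  60]
 [  0  66  35   9 230]] [[65, 63, 60], [88, 88, 90], [141, 143, 149], [81, 80, 80], [106, 107, 111]]
[[285.0, 150.0], [354.0, 150.0], [354.0, 224.0], [285.0, 224.0]] [[0.5667 0.1715 0.155 ]
 [0.5454 0.2347 0.155 ]
 [0.618  0.2624 0.155 ]
 [0.6413 0.1935 0.155 ]] [0.59281684 0.21551283 0.155     ]
```

View pics/w1c.png

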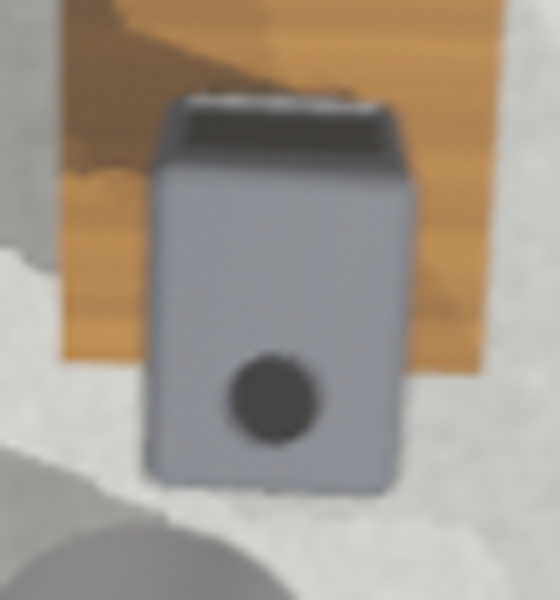

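The crop shows the grey head's top face with corners at crop (155,165), (412,178), (400,495) and (145,482). The dark window is on the base-side face.

```bash
python3 - <<'E'
from h import *
d=load('w1')
P=np.array([plane(d,285+x/8-.5,150+y/8-.5,.155) for x,y in [(155,165),(412,178),(400,495),(145,482)]])
a=(P[3]+P[2]-P[0]-P[1])/2;b=(P[1]+P[2]-P[0]-P[3])/2
print(P.mean(0),np.linalg.norm(a),np.linalg.norm(b),np.degrees(np.arctan2(a[1],a[0])),np.degrees(np.arctan2(b[1],b[0])))
E
```

```text
[0.59550623 0.21615454 0.155     ] 0.04192597821849211 0.03248025071981576 16.745331243578246 105.62763097663385
```

>>> step_arm:
  targets: "0 0 -0.05 0 -0.006 -0.2 1;0 0 -0.05 0 -0.006 -0.28 1;0 0 -0.05 0 -0.006 -0.28 1;0 0 -0.05 0 -0.006 -0.28 1"

```text
t: 1.9
tcp_pos: [0.5962, 0.2171, 0.235]
tcp_rot: [[-0.954, -0.299, 0.002], [-0.299, 0.954, 0.001], [-0.002, -0.0, -1.0]]
contact_force: [-0.2, -0.5, -0.1]
finger_gap: 0.997
finger_force: 0.0
```

```bash
python3 - <<'E'
from h import *
s=read_state();print(s['t'],s['tcp_pos'],np.degrees(np.arctan2(s['tcp_rot'][1,1],s['tcp_rot'][0,1])),s['contact_force'])
E
```

```text
1.9 [0.59622523 0.21710044 0.23504896] 107.37589137067665 [-0.23820356 -0.50279516 -0.11070823]
```

>>> step_arm:
  targets: "0 0 -0.01 -0.003 -0.004 -0.2 1;0 0 -0.01 -0.003 -0.004 -0.376 1;0 0 -0.01 -0.003 -0.004 -0.376 0.2;0 0 -0.01 -0.003 -0.004 -0.376 -0.4;0 0 -0.01 -0.003 -0.004 -0.376 -1"
  squeeze: 30

```text
t: 2.52
tcp_pos: [0.5971, 0.2161, 0.1431]
tcp_rot: [[-0.956, -0.293, 0.005], [-0.293, 0.956, 0.002], [-0.005, 0.0, -1.0]]
contact_force: [-0.1, -0.5, 0.0]
finger_gap: 0.683
finger_force: 0.0
```

>>> step_arm:
  targets: "0 0 0 0 0 0 -1;0 0 0 0 0 0 -1;0 0 0 0 0 0 -1"

```text
t: 2.9
tcp_pos: [0.5953, 0.2154, 0.1403]
tcp_rot: [[-0.956, -0.293, 0.001], [-0.293, 0.956, 0.0], [-0.001, -0.0, -1.0]]
contact_force: [-0.1, -0.6, 2.3]
finger_gap: 0.386
finger_force: 29.9
```

Gripped: the opening reads 34 mm, matching the head. Lifting now.

>>> step_arm:
  targets: "0 0 0 0 0 0.08 -1;0 0 0 0 0 0.2 -1;0 0 0 0 0 0.36 -1;0 0 0 0 0 0.56 -1;0 0 0 0 0 0.72 -1"

```text
t: 3.52
tcp_pos: [0.5949, 0.2153, 0.3226]
tcp_rot: [[-0.956, -0.293, 0.001], [-0.293, 0.956, 0.0], [-0.001, 0.0, -1.0]]
contact_force: [0.7, 0.8, -3.0]
finger_gap: 0.382
finger_force: 29.9
```

>>> step_arm:
  targets: "0 0 0 0 0 0 -1;0 0 0 0 0 0 -1"

```text
t: 3.78
tcp_pos: [0.5941, 0.2151, 0.318]
tcp_rot: [[-0.956, -0.293, -0.002], [-0.293, 0.956, -0.001], [0.003, -0.0, -1.0]]
contact_force: [0.8, -0.1, -3.9]
finger_gap: 0.385
finger_force: 29.9
```

```bash
python3 - <<'E'
from h import *
s=read_state();print(s['t'],s['tcp_pos'],s['contact_force'],s['finger_gap'])
d=snap('wrist','w2'); a=snap('scene','s2');b=snap('side','d2')
h=np.array([*s['tcp_pos'][:2],s['tcp_pos'][2]-.006])
f=lambda D,n,P:(lambda p:print(n,p))(proj(D,P))
for D in(a,b,d):f(D,'foot exp',s['tcp_pos']-[0,0,.131]);f(D,'head',h)
A=cv2.imread('pics/s2.png');B=cv2.imread('pics/d2.png')
u=proj(a,s['tcp_pos']-[0,0,.08]).astype(int);v=proj(b,s['tcp_pos']-[0,0,.08]).astype(int)
c=lambda i,p:cv2.resize(i[max(p[1]-50,0):p[1]+50,p[0]-40:p[0]+40],(400,500),interpolation=cv2.INTER_CUBIC)
print(u,v);cv2.imwrite('pics/m2.png',np.hstack([c(A,u),c(B,v)]))
E
```

```text
3.775 [0.59412961 0.21505971 0.3179911 ] [ 0.77125483 -0.10050444 -3.87122393] 0.3848522087281838
foot exp [413.44606019 184.53504061]
head [423.61938006 146.56342772]
foot exp [264.18930235 252.05084873]
head [256.64977438 215.13416537]
foot exp [317.75614372 198.09029622]
head [316.44041874 271.16052292]
[417 170] [261 238]
```

View pics/m2.png

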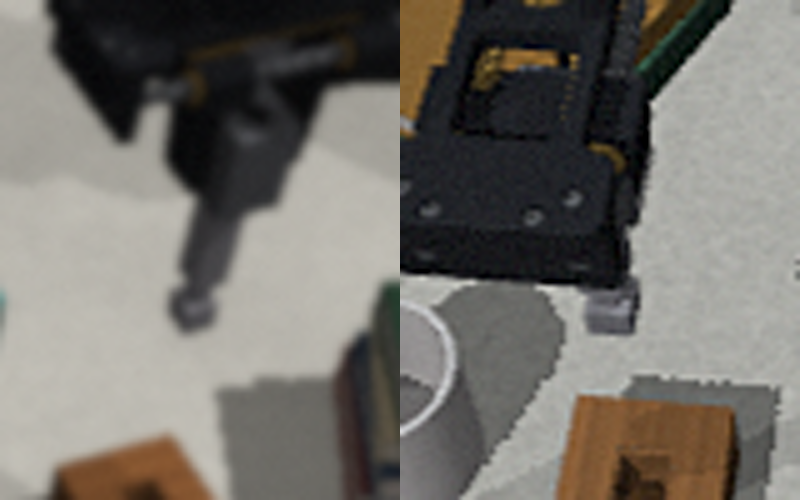

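Lifted and hanging upright. The foot is at scene crop (192,322), which is about pixel (415,184), and side pixel (263,253). Both are within 2 px of the prediction. Next I'll carry it over the holder.

>>> step_arm:
  targets: "0 0 0 0 -0.15 0 -1;0 0 0 -0.01 -0.35 0 -1;0 0 0 -0.02 -0.55 0 -1;0 0 0 -0.02 -0.75 0 -1;0 0 0 -0.02 -0.9 0 -1"

```text
t: 4.55
tcp_pos: [0.589, -0.0116, 0.3175]
tcp_rot: [[-0.956, -0.292, -0.003], [-0.292, 0.956, -0.0], [0.003, 0.001, -1.0]]
contact_force: [0.8, -0.2, -2.8]
finger_gap: 0.383
finger_force: 29.9
```

>>> step_arm:
  targets: "0 0 0 -0.01 -0.2 0 -1;0 0 0 -0.03 -0.4 0 -1;0 0 0 -0.03 -0.6 0 -1;0 0 0 -0.03 -0.7 0 -1;0 0 0 -0.03 -0.72 0 -1"

```text
t: 5.18
tcp_pos: [0.5816, -0.1911, 0.3175]
tcp_rot: [[-0.957, -0.29, -0.003], [-0.29, 0.957, 0.001], [0.003, 0.002, -1.0]]
contact_force: [0.3, 1.1, -3.9]
finger_gap: 0.385
finger_force: 29.9
```

>>> step_arm:
  targets: "0 0 0 0 0 0 -1;0 0 0 0 0 0 -1;0 0 0 0 0 0 -1"

```text
t: 5.55
tcp_pos: [0.5827, -0.1885, 0.3197]
tcp_rot: [[-0.956, -0.294, -0.0], [-0.294, 0.956, 0.0], [-0.0, 0.0, -1.0]]
contact_force: [-0.3, 0.3, -3.2]
finger_gap: 0.383
finger_force: 29.9
```

```bash
python3 - <<'E'
from h import *
s=read_state();print(s['t'],s['tcp_pos'],s['tcp_rot'],s['joint_positions'],s['contact_force'],s['finger_gap'])
d=snap('wrist','w3'); a=snap('scene','s3');b=snap('side','d3')
m=np.array([.5807,-.207,.09]);f=s['tcp_pos']-[0,0,.131]
c=[]
for n,D in(('w3',d),('s3',a),('d3',b)):
    pm,pf=proj(D,m),proj(D,f);print(n,'mouth',pm,'foot',pf)
    p=((pm+pf)/2).astype(int);x,y=max(p[0]-30,0),max(p[1]-45,0)
    if n=='w3': x,y=int(pm[0]-60),int(max(pm[1]-90,0)); I=cv2.imread('pics/w3.png')[y:y+180,x:x+120]
    else: I=cv2.imread(f'pics/{n}.png')[y:y+90,x:x+60]
    print('crop',x,y,I.shape);c.append(cv2.resize(I,(264,396),interpolation=cv2.INTER_CUBIC))
cv2.imwrite('pics/m3.png',np.hstack(c))
E
```

```text
5.55 [ 0.5826577  -0.18847031  0.3197155 ] [[-9.55711851e-01 -2.94304023e-01 -1.58579551e-05]
 [-2.94304020e-01  9.55711829e-01  2.09176536e-04]
 [-4.64058609e-05  2.04579555e-04 -9.99999978e-01]] [-3.53614801e-01  1.16945739e-01  1.67454868e+00  1.95480369e-04
  1.35018555e+00 -2.22318112e+00] [-0.34486243  0.27621596 -3.18496447] 0.38296980413629794
w3 mouth [304.82471618 168.46108828] foot [317.75887091 197.75300823]
crop 244 78 (180, 120, 3)
s3 mouth [251.95582562 210.06308533] foot [253.70244102 185.33231624]
crop 222 152 (90, 60, 3)
d3 mouth [339.39794087 151.60513067] foot [338.38337943 128.7814892 ]
crop 308 95 (90, 60, 3)
```

View pics/m3.png

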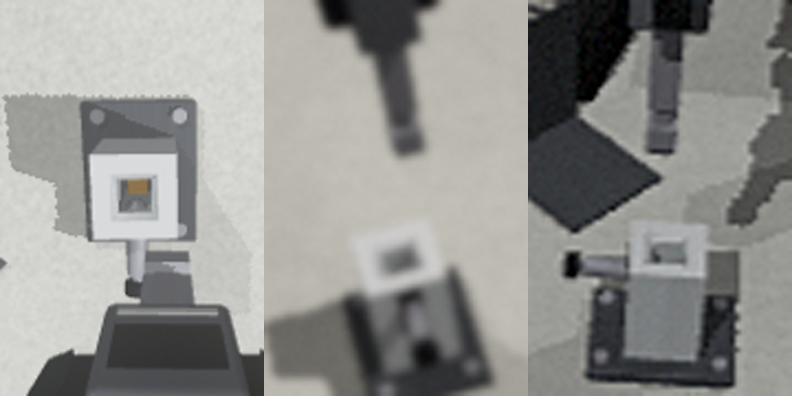

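The picture shows the holder mouth clear of the post, at about wrist crop (134,196). Its sides are parallel to the gripper. I'll measure the top face and the foot in the wrist view.

```bash
python3 - <<'E'
from h import *
d=load('w3');im=d['pixels'].astype(int)
y0,x0=135,270;c=im[y0:220,x0:345]
m=(c.min(2)>205).astype(np.uint8)
n,l,st,_=cv2.connectedComponentsWithStats(m)
for t in (190,200,210,220):
    m=((c.min(2)>t)).astype(np.uint8);n,l,st,ce=cv2.connectedComponentsWithStats(m);k=1+st[1:,4].argmax()
    cs=max(cv2.findContours((l==k).astype(np.uint8),0,2)[0],key=len);r=cv2.minAreaRect(cs)
    b=cv2.boxPoints(r)+[x0,y0];P=np.array([plane(d,*p,.09) for p in b]);e=P[1]-P[0]
    print(t,st[k],b.round(1).tolist(),P.mean(0).round(4),[round(float(np.linalg.norm(P[i]-P[i-1]))*1e3,1) for i in range(4)],np.degrees(np.arctan2(e[1],e[0]))%90)
u,v=290,140
cv2.imwrite('pics/m4.png',cv2.resize(im[v:v+90,u-20:u+70,::-1].astype(np.uint8),(600,600),interpolation=cv2.INTER_CUBIC))
E
```

```text
190 [  15   13   40   40 1127] [[285.0, 148.0], [324.0, 148.0], [324.0, 187.0], [285.0, 187.0]] [ 0.5802 -0.2076  0.09  ] [50.9, 49.0, 50.9, 51.2] 17.1400617490156
200 [  15   13   40   39 1032] [[284.7, 148.4], [323.0, 147.2], [324.2, 185.5], [285.9, 186.7]] [ 0.5795 -0.2078  0.09  ] [50.0, 48.0, 49.9, 50.2] 18.91679951583302
210 [ 15  14  39  37 917] [[285.0, 149.0], [323.0, 149.0], [323.0, 185.0], [285.0, 185.0]] [ 0.5796 -0.2084  0.09  ] [46.9, 47.8, 46.9, 49.8] 17.140023320200527Traceback (most recent call last):
  File "<stdin>", line 7, in <module>
ValueError: attempt to get argmax of an empty sequence
```

Mouth found at (0.580, -0.208), yaw 17.1°. The top face measures 50 x 50 mm, as it should. I'll go to just above the mouth.

>>> step_arm:
  targets: "0 0 0 -0.012 -0.077 -0.08 -1;0 0 0 -0.012 -0.077 -0.2 -1;0 0 0 -0.012 -0.077 -0.3 -1;0 0 0 -0.012 -0.077 -0.338 -1;0 0 0 -0.012 -0.077 -0.338 -1"

```text
t: 6.32
tcp_pos: [0.5788, -0.2092, 0.2338]
tcp_rot: [[-0.956, -0.292, -0.002], [-0.292, 0.956, 0.001], [0.002, 0.001, -1.0]]
contact_force: [0.0, -0.5, -2.7]
finger_gap: 0.38
finger_force: 29.9
```

>>> step_arm:
  targets: "0 0 0 0 0 0 -1;0 0 0 0 0 0 -1;0 0 0 0 0 0 -1"

```text
t: 6.7
tcp_pos: [0.58, -0.209, 0.2362]
tcp_rot: [[-0.956, -0.293, 0.002], [-0.293, 0.956, -0.001], [-0.001, -0.001, -1.0]]
contact_force: [0.6, 0.4, -3.0]
finger_gap: 0.383
finger_force: 29.9
```

```bash
python3 - <<'E'
from h import *
s=read_state();print(s['t'],s['tcp_pos'],np.degrees(np.arctan2(s['tcp_rot'][1,1],s['tcp_rot'][0,1])),s['contact_force'],s['ft_torque'],s['finger_gap'])
m=np.array([.5802,-.2076,.09]);f=s['tcp_pos']-[0,0,.1303];I=[]
for n in('wrist','scene','side'):
    D=snap(n,n+'4');pm,pf=proj(D,m),proj(D,f)
    h=(45,75) if n=='wrist' else (25,42)
    x,y=int(pm[0]-h[0]),int(pm[1]-h[1]);c=cv2.imread(f'pics/{n}4.png')[y:y+2*h[1],x:x+2*h[0]]
    k=266/(2*h[0]);print(n,x,y,k,'mouth',pm,'foot',pf,'in crop',(pf-[x,y])*k)
    I.append(cv2.resize(c,(266,445),interpolation=cv2.INTER_CUBIC))
cv2.imwrite('pics/m5.png',np.hstack(I))
E
```

```text
6.7 [ 0.58000911 -0.20902725  0.23621781] 107.038542198816 [ 0.59857959  0.37420038 -2.95172278] [ 0.06488873 -0.01824304 -0.00673896] 0.3831327039564201
wrist 274 118 2.9555555555555557 mouth [319.30192499 193.46213131] foot [317.90681668 197.82053144] in crop [129.76903595 235.91401514]
scene 226 167 5.32 mouth [251.7496879  209.92881896] foot [250.37784287 206.09854924] in crop [129.69012407 208.00428197]
side 314 109 5.32 mouth [339.6333158  151.51573792] foot [340.17982904 147.13836685] in crop [139.27669047 202.89611164]
```

View pics/m5.png

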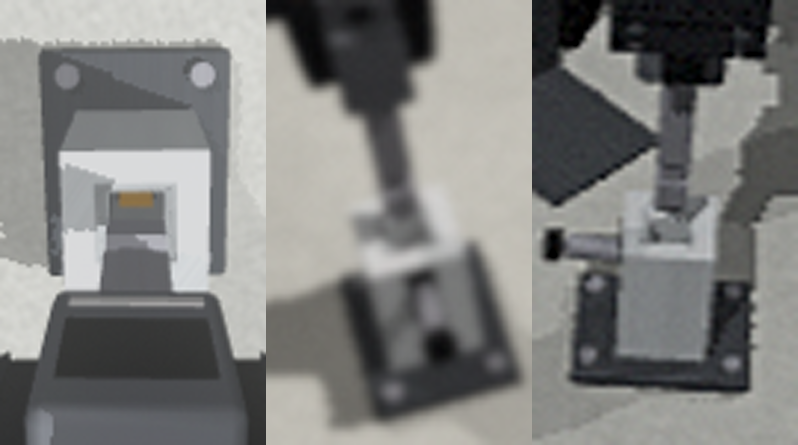

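The crop shows the foot just above the mouth. In the wrist crop the post spans x of about 103–172, the top face 60–212 and the hole 95–177. I'll check the lateral offset numerically.

```bash
python3 - <<'E'
from h import *
d=load('wrist4');g=d['pixels'].astype(int).mean(2).astype(int)
for r in (183,186,197,199,201,204,208,212,213,214):print(r,g[r,290:352].tolist())
for c in(300,304,336,320):print('c',c,g[165:222,c].tolist())
R=read_state()['tcp_rot']
for (u,v,z) in((319.3,193.5,.09),(320.3,193.5,.09),(318,198,.106),(319,198,.106),(318,199,.106)):print(u,v,R.T@plane(d,u,v,z)*1e3)
print(R.T@read_state()['tcp_pos']*1e3)
E
```

```text
183 [85, 85, 86, 88, 118, 168, 169, 167, 167, 169, 167, 169, 170, 170, 170, 161, 130, 127, 130, 133, 144, 106, 113, 105, 107, 117, 116, 118, 116, 117, 117, 114, 114, 114, 115, 107, 102, 116, 112, 138, 177, 181, 185, 192, 218, 218, 218, 218, 218, 218, 218, 218, 218, 218, 211, 107, 109, 107, 109, 108, 128, 195]
186 [85, 85, 86, 86, 107, 167, 167, 169, 167, 169, 170, 170, 171, 171, 169, 164, 134, 130, 130, 134, 145, 94, 107, 107, 108, 108, 108, 108, 108, 109, 108, 108, 108, 108, 108, 109, 108, 108, 108, 132, 174, 178, 183, 193, 218, 218, 218, 218, 218, 218, 218, 218, 218, 218, 211, 108, 108, 108, 108, 108, 128, 198]
197 [85, 88, 109, 110, 130, 198, 213, 218, 218, 218, 217, 218, 218, 217, 218, 216, 203, 202, 204, 188, 127, 127, 127, 128, 127, 127, 127, 127, 128, 135, 173, 172, 172, 172, 172, 172, 173, 173, 171, 159, 178, 169, 175, 185, 218, 218, 218, 218, 218, 218, 218, 218, 218, 215, 189, 106, 108, 107, 107, 108, 137, 195]
199 [97, 88, 93, 110, 123, 179, 218, 218, 218, 218, 218, 218, 218, 217, 218, 216, 202, 200, 197, 188, 130, 130, 131, 130, 130, 130, 130, 131, 130, 130, 132, 142, 142,
[... 2729 characters left out ...]
218, 218, 218, 214, 214, 214, 214, 216, 216, 216, 214, 213, 213, 216, 216, 215, 144, 89, 121, 126, 162, 107]
c 320 [129, 129, 129, 151, 211, 218, 218, 218, 218, 218, 218, 218, 218, 218, 214, 199, 190, 157, 117, 107, 107, 108, 108, 108, 107, 107, 106, 102, 101, 102, 102, 102, 173, 148, 132, 132, 119, 102, 99, 100, 100, 99, 99, 99, 100, 99, 98, 99, 99, 99, 98, 85, 90, 119, 132, 159, 104]
319.3 193.5 [-493.98693691 -368.52930851  -89.63134914]
320.3 193.5 [-493.98611032 -367.52083297  -89.6317452 ]
318 198 [-493.50650971 -369.75317926 -105.63108975]
319 198 [-493.50570932 -368.79986433 -105.63146415]
318 199 [-494.51133171 -369.75426852 -105.63063353]
[-493.156189   -369.64227123 -235.19767906]
```

```bash
python3 - <<'E'
from h import *
s=read_state();R=s['tcp_rot'];t=s['tcp_pos'];d=load('wrist4')
for n,(x,y,z) in dict(near_bot=(.009,0,-.124),near_groove_lo=(.009,0,-.1088),ledge_in=(.005,0,-.1088),groove_hi=(.009,0,-.0948),head_bot=(.022,0,-.031),head_top=(.022,0,.019),foot=(0,0,-.13),far_bot=(-.009,0,-.124)).items():
    print(n,proj(d,t+R@[x,y,0]+[0,0,z]).round(1))
m=np.array([.5802,-.2076,.09])
for x in(.025,.014,.01,-.01,-.014,-.025):print('mouth',x,proj(d,m+R@[x,0,0]).round(1))
g={k:load(k)['pixels'].astype(int).mean(2).astype(int) for k in('w2','w3','wrist4')}
for c in(314,319,325):
  for k in g:print(c,k,g[k][180:224,c].tolist())
E
```

```text
near_bot [318.1 190.2]
near_groove_lo [318.  195.2]
ledge_in [318.  199.5]
groove_hi [317.9 200.3]
head_bot [317.3 214.1]
head_top [316.3 257.8]
foot [318.2 197.5]
far_bot [318.1 208.5]
mouth 0.025 [319.3 169.1]
mouth 0.014 [319.3 180. ]
mouth 0.01 [319.3 183.9]
mouth -0.01 [319.3 202.8]
mouth -0.014 [319.3 206.5]
mouth -0.025 [319.3 216.5]
314 w2 [137, 137, 136, 134, 134, 134, 132, 128, 128, 132, 140, 134, 109, 102, 101, 102, 102, 127, 130, 129, 130, 118, 101, 99, 97, 99, 98, 97, 98, 98, 98, 97, 97, 98, 97, 97, 83, 88, 119, 133, 143, 96, 78, 79]
314 w3 [218, 218, 218, 218, 218, 218, 181, 155, 191, 194, 192, 177, 123, 104, 103, 104, 104, 128, 131, 132, 132, 120, 105, 102, 102, 101, 101, 100, 101, 101, 100, 100, 100, 100, 100, 100, 87, 91, 120, 134, 144, 99, 83, 82]
314 wrist4 [204, 196, 155, 107, 95, 106, 108, 109, 108, 108, 109, 107, 102, 101, 102, 102, 102, 127, 130, 130, 131, 118, 102, 100, 99, 100, 99, 99, 99, 99, 99, 99, 98, 99, 98, 98, 85, 91, 119, 133, 143, 97, 81, 81]
319 w2 [137, 137, 137, 134, 133, 133, 132, 128, 128, 131, 140, 134, 109, 101, 101, 101, 101, 172, 178, 147, 1
[... 506 characters left out ...]
9, 85, 90, 119, 132, 160, 105, 81, 81]
325 w2 [138, 138, 137, 134, 133, 133, 132, 128, 131, 138, 140, 141, 113, 102, 102, 101, 101, 173, 178, 179, 179, 168, 118, 99, 99, 98, 98, 99, 99, 99, 98, 99, 99, 99, 98, 99, 83, 89, 119, 132, 160, 104, 79, 79]
325 w3 [164, 169, 169, 169, 169, 145, 114, 138, 189, 196, 195, 192, 130, 105, 105, 104, 104, 173, 178, 179, 180, 169, 120, 103, 102, 102, 101, 102, 102, 102, 101, 101, 102, 102, 102, 101, 87, 91, 121, 133, 161, 106, 82, 83]
325 wrist4 [197, 183, 142, 107, 100, 106, 109, 109, 109, 108, 108, 108, 103, 102, 102, 103, 102, 172, 179, 179, 179, 169, 119, 101, 100, 100, 100, 100, 100, 100, 100, 101, 99, 100, 100, 101, 86, 90, 119, 133, 160, 105, 80, 81]
```

In the wrist view the foot is aligned sideways and about 1 mm too far toward the plunger. I'll correct that and enter the mouth.

>>> step_arm:
  targets: "0 0 0 -0.004 -0.001 -0.02 -1;0 0 0 -0.004 -0.001 -0.05 -1;0 0 0 -0.004 -0.001 -0.084 -1;0 0 0 -0.004 -0.001 -0.084 -1"

```text
t: 7.35
tcp_pos: [0.5777, -0.2088, 0.2125]
tcp_rot: [[-0.956, -0.293, -0.003], [-0.293, 0.956, 0.001], [0.002, 0.002, -1.0]]
contact_force: [-0.5, 0.0, -2.7]
finger_gap: 0.383
finger_force: 29.9
```

>>> step_arm:
  targets: "0 0 0 0 0 -0.008 -1;0 0 0 0 0 -0.016 -1;0 0 0 0 0 -0.024 -1;0 0 0 0 0 -0.024 -1"

```text
t: 7.85
tcp_pos: [0.5785, -0.2091, 0.2081]
tcp_rot: [[-0.956, -0.293, -0.0], [-0.293, 0.956, 0.0], [0.0, 0.0, -1.0]]
contact_force: [-0.2, 0.4, -3.1]
finger_gap: 0.383
finger_force: 29.9
```

>>> step_arm:
  targets: "0 0 0 0 0 -0.008 -1;0 0 0 0 0 -0.016 -1;0 0 0 0 0 -0.016 -1"

```text
t: 8.22
tcp_pos: [0.5784, -0.2091, 0.2039]
tcp_rot: [[-0.956, -0.293, -0.0], [-0.293, 0.956, 0.0], [0.0, 0.0, -1.0]]
contact_force: [-0.4, -0.3, -2.6]
finger_gap: 0.383
finger_force: 29.9
```

>>> step_arm:
  targets: "0 0 0 0 0 -0.008 -1;0 0 0 0 0 -0.016 -1;0 0 0 0 0 -0.016 -1"

```text
t: 8.6
tcp_pos: [0.5786, -0.2092, 0.2006]
tcp_rot: [[-0.956, -0.293, 0.0], [-0.293, 0.956, -0.0], [-0.0, -0.0, -1.0]]
contact_force: [-0.9, 0.6, -1.6]
finger_gap: 0.385
finger_force: 29.9
```

>>> step_arm:
  targets: "0 0 0 0 0 -0.008 -1;0 0 0 0 0 -0.016 -1;0 0 0 0 0 -0.016 -1"

```text
t: 8.98
tcp_pos: [0.5791, -0.2096, 0.1978]
tcp_rot: [[-0.956, -0.293, 0.002], [-0.293, 0.956, -0.001], [-0.001, -0.002, -1.0]]
contact_force: [-1.1, 0.0, 4.8]
finger_gap: 0.381
finger_force: 29.9
```

The push has risen by about 8 N with the foot at about 69 mm, within the plunger's range. I'll go on in small steps.

>>> step_arm:
  targets: "0 0 0 0 0 -0.006 -1;0 0 0 0 0 -0.012 -1;0 0 0 0 0 -0.012 -1"

```text
t: 9.35
tcp_pos: [0.579, -0.2097, 0.1942]
tcp_rot: [[-0.956, -0.293, 0.002], [-0.293, 0.956, -0.001], [-0.001, -0.002, -1.0]]
contact_force: [-1.4, -1.8, 3.9]
finger_gap: 0.383
finger_force: 29.9
```

>>> step_arm:
  targets: "0 0 0 0 0 -0.006 -1;0 0 0 0 0 -0.012 -1;0 0 0 0 0 -0.012 -1"

```text
t: 9.72
tcp_pos: [0.5787, -0.2093, 0.1898]
tcp_rot: [[-0.956, -0.293, 0.0], [-0.293, 0.956, -0.0], [-0.0, -0.0, -1.0]]
contact_force: [0.1, -1.7, 2.5]
finger_gap: 0.379
finger_force: 29.9
```

>>> step_arm:
  targets: "0 0 0 0 0 -0.008 -1;0 0 0 0 0 -0.016 -1;0 0 0 0 0 -0.024 -1;0 0 0 0 0 -0.024 -1;0 0 0 0 0 -0.024 -1"

```text
t: 10.35
tcp_pos: [0.5783, -0.2089, 0.1834]
tcp_rot: [[-0.956, -0.293, -0.001], [-0.293, 0.956, 0.0], [0.001, 0.001, -1.0]]
contact_force: [0.1, -0.7, -0.4]
finger_gap: 0.383
finger_force: 29.9
```

>>> step_arm:
  targets: "0 0 0 0 0 -0.004 -1;0 0 0 0 0 -0.008 -1;0 0 0 0 0 -0.008 -1"

```text
t: 10.72
tcp_pos: [0.5784, -0.209, 0.1821]
tcp_rot: [[-0.956, -0.293, -0.0], [-0.293, 0.956, 0.0], [0.0, 0.0, -1.0]]
contact_force: [-0.5, -0.3, 1.5]
finger_gap: 0.382
finger_force: 29.9
```

>>> step_arm:
  targets: "0 0 0 0 0 -0.004 -1;0 0 0 0 0 -0.008 -1;0 0 0 0 0 -0.008 -1"

```text
t: 11.1
tcp_pos: [0.5784, -0.2091, 0.1799]
tcp_rot: [[-0.956, -0.293, -0.0], [-0.293, 0.956, 0.0], [0.0, 0.0, -1.0]]
contact_force: [-0.7, -0.4, 1.0]
finger_gap: 0.383
finger_force: 29.9
```

>>> step_arm:
  targets: "0 0 0 0 0 -0.004 -1;0 0 0 0 0 -0.006 -1;0 0 0 0 0 -0.006 -1"

```text
t: 11.48
tcp_pos: [0.5784, -0.2091, 0.1783]
tcp_rot: [[-0.956, -0.293, -0.0], [-0.293, 0.956, 0.0], [0.0, 0.0, -1.0]]
contact_force: [-0.1, -1.0, 0.7]
finger_gap: 0.387
finger_force: 29.9
```

>>> step_arm:
  targets: "0 0 0 0 0 -0.004 -1;0 0 0 0 0 -0.006 -1;0 0 0 0 0 -0.006 -1"

```text
t: 11.85
tcp_pos: [0.5784, -0.2091, 0.1768]
tcp_rot: [[-0.956, -0.293, -0.0], [-0.293, 0.956, 0.0], [0.0, 0.0, -1.0]]
contact_force: [-0.4, 0.2, -0.1]
finger_gap: 0.38
finger_force: 29.9
```

>>> step_arm:
  targets: "0 0 0 0 0 -0.004 -1;0 0 0 0 0 -0.004 -1;0 0 0 0 0 -0.004 -1"

```text
t: 12.22
tcp_pos: [0.5784, -0.2091, 0.1757]
tcp_rot: [[-0.956, -0.293, -0.0], [-0.293, 0.956, 0.0], [0.0, 0.0, -1.0]]
contact_force: [0.9, 0.3, -1.9]
finger_gap: 0.386
finger_force: 29.9
```

>>> step_arm:
  targets: "0 0 0 0 0 -0.004 -1;0 0 0 0 0 -0.004 -1;0 0 0 0 0 -0.004 -1"

```text
t: 12.6
tcp_pos: [0.5784, -0.2091, 0.175]
tcp_rot: [[-0.956, -0.293, -0.0], [-0.293, 0.956, 0.0], [0.0, 0.0, -1.0]]
contact_force: [0.6, -0.5, -1.8]
finger_gap: 0.379
finger_force: 29.9
```

>>> step_arm:
  targets: "0 0 0 0 0 -0.004 -1;0 0 0 0 0 -0.004 -1;0 0 0 0 0 -0.004 -1"

```text
t: 12.98
tcp_pos: [0.5786, -0.2091, 0.1743]
tcp_rot: [[-0.956, -0.293, 0.0], [-0.293, 0.956, 0.0], [-0.0, -0.0, -1.0]]
contact_force: [-0.3, 0.2, 0.5]
finger_gap: 0.386
finger_force: 29.9
```

>>> step_arm:
  targets: "0 0 0 0 0 -0.004 -1;0 0 0 0 0 -0.004 -1;0 0 0 0 0 -0.004 -1"

```text
t: 13.35
tcp_pos: [0.5786, -0.2091, 0.1735]
tcp_rot: [[-0.956, -0.293, 0.0], [-0.293, 0.956, 0.0], [-0.0, -0.0, -1.0]]
contact_force: [-0.8, 0.4, 1.8]
finger_gap: 0.384
finger_force: 29.9
```

>>> step_arm:
  targets: "0 0 0 0 0 -0.004 -1;0 0 0 0 0 -0.004 -1;0 0 0 0 0 -0.004 -1"

```text
t: 13.72
tcp_pos: [0.5787, -0.2092, 0.1724]
tcp_rot: [[-0.956, -0.293, 0.0], [-0.293, 0.956, -0.0], [-0.0, -0.0, -1.0]]
contact_force: [-1.4, 1.3, 4.1]
finger_gap: 0.381
finger_force: 29.9
```

>>> step_arm:
  targets: "0 0 0 0 0 -0.004 -1;0 0 0 0 0 -0.004 -1;0 0 0 0 0 -0.004 -1"

```text
t: 14.1
tcp_pos: [0.5787, -0.2092, 0.1714]
tcp_rot: [[-0.956, -0.293, 0.0], [-0.293, 0.956, -0.0], [-0.0, -0.0, -1.0]]
contact_force: [-1.3, 0.6, 4.4]
finger_gap: 0.382
finger_force: 29.9
```

>>> step_arm:
  targets: "0 0 0 0 0 -0.003 -1;0 0 0 0 0 -0.003 -1;0 0 0 0 0 -0.003 -1"

```text
t: 14.48
tcp_pos: [0.5788, -0.2092, 0.1711]
tcp_rot: [[-0.956, -0.293, 0.001], [-0.293, 0.956, -0.0], [-0.001, -0.0, -1.0]]
contact_force: [-1.7, 0.5, 7.0]
finger_gap: 0.382
finger_force: 29.9
```

>>> step_arm:
  targets: "0 0 0 0 0 -0.003 -1;0 0 0 0 0 -0.003 -1;0 0 0 0 0 -0.003 -1"

```text
t: 14.85
tcp_pos: [0.5789, -0.2092, 0.1709]
tcp_rot: [[-0.956, -0.293, 0.001], [-0.293, 0.956, -0.0], [-0.001, -0.0, -1.0]]
contact_force: [-2.6, 1.3, 8.4]
finger_gap: 0.382
finger_force: 29.9
```

>>> step_arm:
  targets: "0 0 0 0 0 -0.002 -1;0 0 0 0 0 -0.002 -1;0 0 0 0 0 -0.002 -1"

```text
t: 15.22
tcp_pos: [0.579, -0.2092, 0.1708]
tcp_rot: [[-0.956, -0.293, 0.001], [-0.293, 0.956, -0.0], [-0.001, -0.001, -1.0]]
contact_force: [-2.5, 1.1, 11.4]
finger_gap: 0.39
finger_force: 29.9
```

The push now rises sharply, so the contact is at its stop. The force dip at tcp z of about 175.5 mm was the plunger dropping into the groove. I'll ease back, then let go.

>>> step_arm:
  targets: "0 0 0 0 0 0.005 -1;0 0 0 0 0 0.008 -1;0 0 0 0 0 0.008 -1"

```text
t: 15.6
tcp_pos: [0.5786, -0.2092, 0.1712]
tcp_rot: [[-0.956, -0.293, 0.0], [-0.293, 0.956, -0.0], [-0.0, -0.0, -1.0]]
contact_force: [-0.8, 1.1, 4.6]
finger_gap: 0.38
finger_force: 29.9
```

>>> step_arm:
  targets: "0 0 0 0 0 0.003 -0.1;0 0 0 0 0 0.003 -0.1;0 0 0 0 0 0.003 0.3;0 0 0 0 0 0.003 0.3"

```text
t: 16.1
tcp_pos: [0.5784, -0.2091, 0.1716]
tcp_rot: [[-0.956, -0.293, -0.0], [-0.293, 0.956, 0.0], [0.0, 0.0, -1.0]]
contact_force: [0.1, 0.2, 0.1]
finger_gap: 0.638
finger_force: 0.0
```

```bash
python3 - <<'E'
from h import *
s=read_state();print(s['t'],s['tcp_pos'],s['contact_force'],s['finger_gap'],s['finger_force'])
d=snap('wrist','w6')
g=d['pixels'].astype(int).mean(2).astype(int);print(g[205:225,319].tolist())
E
```

```text
16.1 [ 0.57841304 -0.20912665  0.17163464] [0.11152417 0.22753414 0.14168269] 0.6380248247451866 0.0
[131, 105, 97, 97, 97, 97, 97, 97, 97, 96, 97, 97, 82, 79, 117, 123, 158, 116, 83, 78]
```

After release the head sits about 1 mm up from the stop, so the plunger is holding it. Now I'll open fully and withdraw.

>>> step_arm:
  targets: "0 0 0 0 0 0 0.8;0 0 0 0 0 0.04 0.8;0 0 0 0 0 0.14 0.8;0 0 0 0 0 0.3 0.8;0 0 0 0 0 0.5 0.8"

```text
t: 16.77
tcp_pos: [0.5779, -0.2089, 0.2978]
tcp_rot: [[-0.956, -0.293, -0.002], [-0.293, 0.956, 0.001], [0.001, 0.001, -1.0]]
contact_force: [0.3, 0.2, 0.3]
finger_gap: 0.902
finger_force: 0.0
```

>>> step_arm:
  targets: "0 0 0 -0.2 0.2 0.1 0.8;0 0 0 -0.3 0.4 0.1 0.8;0 0 0 -0.3 0.4 0.1 0.8"

```text
t: 17.15
tcp_pos: [0.5022, -0.1069, 0.3239]
tcp_rot: [[-0.955, -0.295, 0.003], [-0.295, 0.955, -0.0], [-0.002, -0.001, -1.0]]
contact_force: [0.2, 0.4, 0.2]
finger_gap: 0.897
finger_force: 0.0
```

```bash
python3 - <<'E'
from h import *
s=read_state();print(s['t'],s['tcp_pos'],s['contact_force'],s['finger_gap'])
a=snap('scene','s7');b=snap('side','d7')
A=cv2.imread('pics/s7.png')[130:270,190:330];B=cv2.imread('pics/d7.png')[70:210,270:410]
cv2.imwrite('pics/m7.png',np.hstack([cv2.resize(i,(400,400),interpolation=cv2.INTER_CUBIC) for i in(A,B)]))
for z in(.1873,.19):
  for n,D,o in(('s',a,(190,130)),('d',b,(270,70))):
    c=[((proj(D,np.array([.5797+.956*x-.293*y,-.208+.293*x+.956*y,z]))-o)*400/140+(400 if n=='d' else 0)*np.array([1,0])).round().tolist() for x in(-.022,.022) for y in(-.017,.017)]
    print(z,n,c)
E
```

```text
17.15 [ 0.50223029 -0.10688083  0.32385226] [0.18155927 0.44977255 0.1801996 ] 0.8968035107893297
0.1873 s [[136.0, 145.0], [174.0, 136.0], [146.0, 179.0], [185.0, 170.0]]
0.1873 d [[630.0, 147.0], [629.0, 171.0], [583.0, 144.0], [581.0, 168.0]]
0.19 s [[136.0, 143.0], [174.0, 134.0], [146.0, 177.0], [184.0, 168.0]]
0.19 d [[630.0, 144.0], [629.0, 168.0], [583.0, 142.0], [581.0, 165.0]]
```

View pics/m7.png

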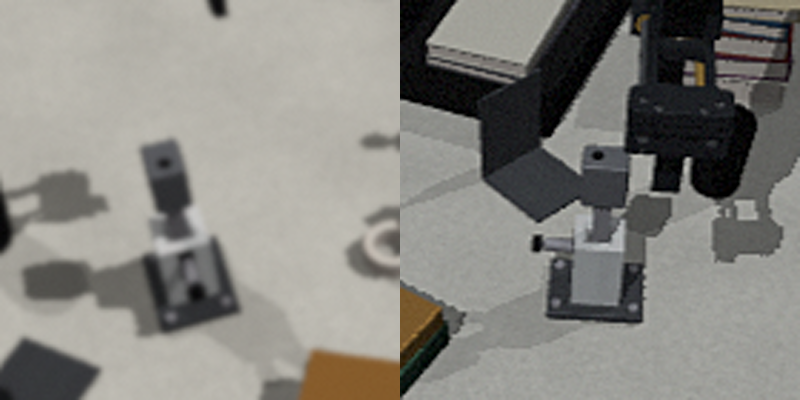

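The scanner stands upright in the holder at the height expected when latched: its top is at side crop (605,147–170). Its window faces away from the barrel. I'll hand the job in.

```bash
python3 -c "
from bench import *
print(close_job())"
```

```text
the job is handed in; nothing more can be done
None
```

The scanner is in the charging holder, pressed down to the contact's stop and released with its window facing away from the plunger. The force dip and settled height show the plunger in the groove, and I handed the job in at about 17 s without getting a verdict back.

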